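# Eject the gate camera's battery pack and trap it

## Robot

A 6-joint arm with a two-finger parallel gripper is mounted at the origin on the work surface. World frame = base frame: x ahead of the robot, y to its left, z up, the work surface at z = 0. Lengths are in m, angles in rad, forces in N, time in s.
With the tool pointing down it reaches from about 0.225 to 0.875 m from the base axis. Payload 3.4 kg.
Tool frame: the origin (TCP) lies between the finger pads; the fingertips stand 8 mm ahead of it and the grasp point (between the pads) lies 11 mm behind it; z points along the fingers, y is the line along which they close (so a half turn about z gives the same grasp; the last joint's range is limited). The gripper opens to 85 mm and grips with 20 to 120 N. Pads are 22 mm wide; open, the fingers measure 114 mm over their backs; the gripper's body (76 mm by 85 mm) begins 54 mm behind the grasp point. The pads swing forward as they close: fully open they stand 13 mm farther back than shut.
Start: joints at [1.125, 0.276, 1.505, -0, 1.361, -0.121], TCP at [0.184, 0.545, 0.239] pointing down, gripper open.
Joint ranges: [-2.89, 2.89], [-0.75, 2.08], [0.22, 2.7], [-1.18, 4.32], [0.11, 2.71], [-2.7, 2.7]. Speed limits (rad/s): [2.57, 2.57, 3.14, 3.14, 3.14, 3.14].

## Interface

Orientations are given as a unit quaternion [w, x, y, z].
In Python, from rig import manip gives the robot as it stands.
- The arm moves only by the tool move_arm, never from a script. Its argument "deltas" is a list that holds one entry, the list of rows, each a list of 5 numbers: the shift along the tool's x, y, z normalised to -1 to 1, where 1 is 80 cm, then the turn about the tool's z normalised to -1 to 1, where 1 is 120 degrees, then the closure, from -1 (fully open) to 1 (shut). In form: [[[tx, ty, tz, twist, grip], ...]]. A call has 1 to 12 rows; each row is the pose to reach, as a shift and turn from the pose commanded when the call began, along the tool's axes at that moment; what a row does not reach only later rows make up. A row lasts 1/10 s, in which the tool goes at most 50 mm and 8.59 degrees, less where a joint would pass 70% of its speed; a pose out of reach is approached as far as the arm can. A call with a number of a shift or a turn outside -1 to 1 is refused whole. A call with a gripper value outside its range is refused whole. The fingers move at their own pace and stop on an object; "squeeze" is the grip in N (left out, the last holds). Time passes only in rows, so rows that repeat a pose let the fingers close. It gives the time, the measured TCP pose, the force, the opening and the grip force at its end, in the units of the state.
- manip.get_state(): the state, without advancing time (a new reading comes with each control period).
- manip.get_image(name): name is "scene" or "top" or "wrist"; returns the picture (480x640x3 uint8, red, green, blue); there is no depth.
- manip.camera_params(name): a dict with "fx", "fy", "cx", "cy" (pixels), "dist" ([k1, k2, p1, p2, k3] as OpenCV has them; the pictures are not rectified), "R" (3x3) and "t" (3): a world point X has camera coordinates R X + t; the wrist camera has in their place "tool_from_camera" (4x4, takes a point from camera to tool coordinates, whose origin is the TCP and whose axes are the flange's). Camera axes: x right, y down, z forward; pixel columns grow to the right and rows downward; lengths in m; the calibration is good to about 2 mm. A picture is of the moment at which its call begins: read the wrist's pose just before it. camera_params takes no time and is no camera call.
- manip.sign_off(): hands the job in; it is judged then, once.
The state is a dict: "clock": time; "qpos": joint angles; "qd": joint speeds; "effort": joint torques, N m; "position": TCP position; "ee_rot": TCP orientation; "contact_force": force on the tool from outside, world axes, zero at the start; "moment": the same for the moment, N m; "width": finger opening in m; "gripper_force": force on a finger pad.
Only numpy, scipy, OpenCV 4.12 (cv2) and the standard library are available. Lean on these libraries where they do the work, as an engineer would, in place of code of your own. Each camera call takes 0.05 s, during which the arm holds its last target. There are 200 camera calls.

## Task

The gate camera lies on its back on the camp table and its battery pack is spring-loaded. Press the orange release key down with one fingertip, with the other finger waiting just outside the pack's light grey end cap, so that the pack springs out against that finger and stops 1 to 3 cm out of its bay instead of shooting away over the table. Do not lift the pack or disturb the other things, and finish still holding the pack trapped there with your finger, so that I can take it.

Things in the scene. Friction and masses are not known exactly. Their poses are not given: they have to be found in the camera images.
- camera: Olive-green gate camera on its back, lens face up, fixed: 150 (its x) x 110 (its y) x 58 mm high. Origin: centre of its underside, on the table. Its own -x is the way the pack springs out. x = -10 to +75 mm: main housing, 58 mm high. x = -64 to -10 mm: a well with a flat deck 33 mm above the table, the release key in its middle, side guards 44 mm high at y = 46 to 55 mm on both sides.
- release_key (a joint): Travel of the release key, m: 0 up, 0.006 fully down, flush with the deck. A spring raises it (3 N up, 6 N fully down, a little latch friction on top). It lets the pack go at about 4 mm of travel.
- key_top (a point): Centre of the top of the ridged orange release key, 24 mm (camera x) by 28 mm (camera y), 39 mm above the table at rest, at camera x = -40, y = 0: 35 mm behind the end cap's outer face, 25 mm behind its inner face, 30 mm from the main housing. It is pressed straight down.
- pack_end (a point): Centre of the outer face of the light grey end cap of the pack in the camera: 64 mm wide, 10 mm thick, 45 mm tall. The point is 27.5 mm above the table; home, at camera x = -75, y = 0. The cap's top edge is 50 mm above the table, 17 mm above the deck, so a finger standing outside the cap blocks it even while another finger of the same height presses the key.
- pack: The loose battery pack in the camera, about 0.18 kg, 85 x 64 x 45 mm. Origin: under its middle, 5 mm above the table. On release it slides level along camera -x, pushed by a spring of 6 N that falls to 2 N over its 36 mm stroke; stopped within that it stays pressed on what stopped it, unstopped it leaves at about 1 m/s.
- spare_pack: Loose spare battery pack like the one in the camera, 85 x 64 x 45 mm, lying flat beside it; leave alone. Origin: centre of its underside.
- pots: Stacked tower of brown plastic pots, 122 mm across, 206 mm tall, loose; leave alone. Origin: centre of its underside.
- mason_jar: Glass mason jar with a closed steel lid, 82 mm across, 145 mm tall, loose; leave alone. Origin: centre of its underside.
- mug: White mug, 84 mm across, 85 mm tall, loose; leave alone. Origin: centre of its underside.
- kneeling_block: Hard teal silicone kneeling block, 320 x 180 x 42 mm, loose; leave alone. Origin: centre of its underside.
- garden_fork: Stainless hand fork with a wooden handle, 300 mm long along its own x, 35 mm high, lying loose on the kneeling block; leave alone. Origin: under its middle, on the block.
- twine_spool: Wooden spool of twine, 64 mm across, 70 mm tall, standing, loose; leave alone. Origin: centre of its underside.

How it is judged:
On the way, in this order (a step that is already met when the one before it is completed fails the run):
1. the release key is pressed while the pack is still home (value of joint release_key above 0.002 m and x of pack_end in the frame of camera above -0.079 m).
2. with the key still held down, a finger has trapped the popped pack, 8 to 35 mm out (value of joint release_key above 0.002 m and contact force between the fingers and pack above 0.5 N and x of pack_end in the frame of camera between -0.11 and -0.083 m), for 0.2 s.
At the end, for the whole second after the job is handed in: The pack is at rest, level and 8 to 35 mm out of the camera, pressed by its spring against a finger with more than 0.5 N, and the finger keeps it there (contact force between the fingers and pack above 0.5 N and x of pack_end in the frame of camera between -0.11 and -0.083 m and linear speed of pack below 0.02 m/s and angle between pack's own z axis and vertical below 0.15 rad); the arm keeps its last pose, push and grip.
It fails at once if the pack has shot more than 50 mm out of the camera (x of pack_end in the frame of camera below -0.125 m).
It fails at once if the pack is lifted (height (world z) of pack_end above 0.038 m or angle between pack's own z axis and vertical above 0.25 rad).
It fails at once if another thing on the table is disturbed (distance of any of spare_pack, pots, mason_jar, mug, kneeling_block, garden_fork, twine_spool from where it was at the start of the episode above 0.02 m).
It also fails if it takes over 29 s, if anything falls off the work surface, if the arm or the gripper's body presses on something with over 40 N, if the wrist force passes 120 N, or if a joint passes its speed limit or range.

## Working session

There is one attempt and no reset: what is moved stays moved. The work goes in short steps, Python scripts to look and compute and a tool call to move; the robot and the scene stay as the last step left them, time stands still between calls to the robot, and variables do not carry over. Pictures are saved under pics/ and viewed, at most 10 in all, crops included, and the job is handed in when it is done.

Besides the shell and the picture viewer there is one more tool, called in YAML: its name, and indented under it one key for each argument. move_arm: Moves the arm, as the interface text tells. Scaled input: -1 to 1 covers 80 cm each way for a shift and 120 degrees each way for a turn. Its arguments: {"type":"object","properties":{"deltas":{"type":"array","items":{"type":"array","items":{"type":"array","items":{"type":"number","minimum":-1,"maximum":1}}}},"squeeze":{"type":"number"}},"required":["deltas"]}

```bash
mkdir -p pics
cat > h.py <<'E'
import numpy as np,cv2
from rig import manip
def ray(P,uv):
    K=np.array([[P['fx'],0,P['cx']],[0,P['fy'],P['cy']],[0,0,1]])
    n=cv2.undistortPoints(np.array(uv,float).reshape(-1,1,2),K,np.array(P['dist'],float)).reshape(-1,2)
    R=np.array(P['R']);t=np.array(P['t'])
    d=np.c_[n,np.ones(len(n))]@R
    return -R.T@t,d
def onplane(P,uv,z):
    c,d=ray(P,uv); return c+d*((z-c[2])/d[:,2])[:,None]
E
python3 - <<'E'
from h import *
for n in("top","scene"):
    im=manip.get_image(n);cv2.imwrite(f'pics/{n}.png',im[:,:,::-1])
    P=manip.camera_params(n);c,d=ray(P,[[320,240]]);print(n,c,d)
    h=cv2.cvtColor(im,cv2.COLOR_RGB2HSV)
    m=cv2.inRange(h,(5,170,130),(20,255,255))
    k,l,s,ce=cv2.connectedComponentsWithStats(m)
    for i in range(1,k):
        if s[i,4]>20: print(s[i],ce[i],onplane(P,[ce[i]],.039))
print(manip.get_state())
E
```

```text
top [ 0.42353371 -0.03613453  1.23680096] [[ 0.13833625  0.02833284 -0.9901571 ]]
[345 239  12  11 105] [350.6952381  244.00952381] [[ 0.57963652 -0.08213636  0.039     ]]
scene [ 1.54271743 -0.04960251  0.92418381] [[-0.75098453  0.02356185 -0.65995946]]
[597 151  43  29 627] [623.07974482 164.4784689 ] [[0.22615571 0.79433853 0.039     ]]
[180 155  19  26 108] [189.25       167.60185185] [[ 0.24773787 -0.35909144  0.039     ]]
[285 249  14   9 101] [291.5049505  252.89108911] [[ 0.57941158 -0.08231877  0.039     ]]
[549 287  91  15 399] [594.91478697 293.86967419] [[0.70099483 0.54771849 0.039     ]]
[317 308  11  33 107] [320.77570093 325.31775701] [[ 0.78929286 -0.0203541   0.039     ]]
[329 326  54  24 192] [359.96354167 342.22395833] [[0.83097662 0.05387449 0.039     ]]
{'clock': 0.1, 'qpos': array([ 1.12498187e+00,  2.76519350e-01,  1.50598549e+00, -2.28820558e-05,
        1.36070138e+00, -1.21008291e-01]), 'qd': array([ 0.00134607, -0.00116059, -0.00291427, -0.00031702,  0.00033427,
        0.00022485]), 'effort': array([ 1.31710105e-03, -4.17696548e+01, -2.46403474e+01,  9.54856631e-06,
        5.82255016e-03, -4.10764287e-06]), 'position': array([0.18331899, 0.54452053, 0.23854166]), 'ee_rot': array([-2.14861953e-04,  1.61687718e-01,  9.86841644e-01, -7.77727792e-04]), 'contact_force': array([-0.2838888 ,  0.011317  ,  0.07729177]), 'moment': array([-0.018646  , -0.01568841, -0.01804046]), 'gripper_force': 0.0, 'width': 0.0853809396351375}
```

View pics/top.png

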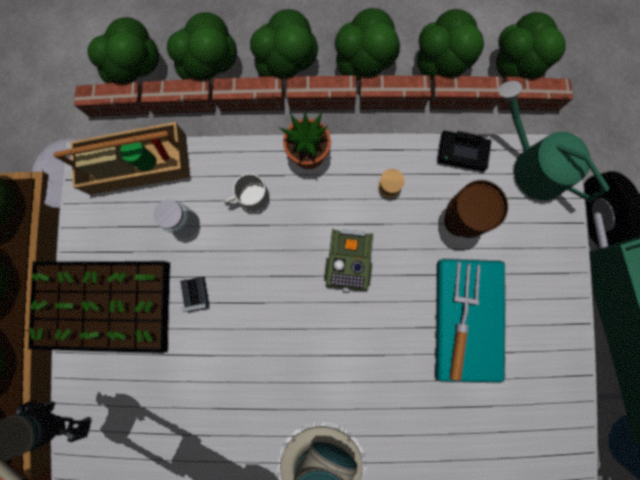

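View pics/scene.png

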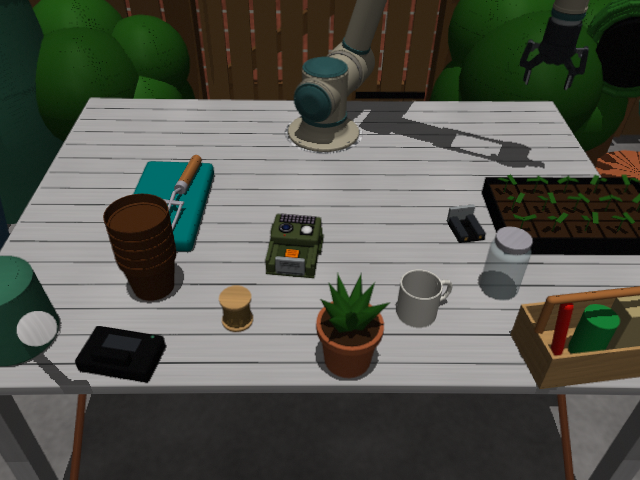

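The top view shows the olive camera around (350,260), its orange key at (351,244), and the pack end towards +x world. The spool at (391,182) and the pots at (476,210) are clear of it. The scene view agrees: key at (291,253), light cap just below it at (290,266). I'll move above the key and look with the wrist camera.

move_arm:
  deltas:
    - [[-0.745,-0.578,-0.014,0.625,-0.13],[-0.745,-0.578,-0.014,0.625,-0.13],[-0.745,-0.578,-0.014,0.625,-0.13],[-0.745,-0.578,-0.014,0.625,-0.13],[-0.745,-0.578,-0.014,0.625,-0.13],[-0.745,-0.578,-0.014,0.625,-0.13],[-0.745,-0.578,-0.014,0.625,-0.13],[-0.745,-0.578,-0.014,0.625,-0.13],[-0.745,-0.578,-0.014,0.625,-0.13],[-0.745,-0.578,-0.014,0.625,-0.13],[-0.745,-0.578,-0.014,0.625,-0.13],[-0.745,-0.578,-0.014,0.625,-0.13]]

```text
clock: 1.3
position: [0.5159, 0.0432, 0.248]
ee_rot: [-0.0, 0.729, 0.684, 0.0]
contact_force: [0.3, 0.3, 0.8]
width: 0.0484
gripper_force: 0.0
```

move_arm:
  deltas:
    - [[-0.152,0.115,0,0,-0.13],[-0.152,0.115,0,0,-0.13],[-0.152,0.115,0,0,-0.13],[-0.152,0.115,0,0,-0.13],[-0.152,0.115,0,0,-0.13],[-0.152,0.115,0,0,-0.13],[-0.152,0.115,0,0,-0.13]]

```text
clock: 2.0
position: [0.5987, -0.0805, 0.2483]
ee_rot: [-0.0, 0.729, 0.685, 0.0]
contact_force: [0.4, 0.0, 0.2]
width: 0.0485
gripper_force: 0.0
```

```bash
cat >> h.py <<'E'
from scipy.spatial.transform import Rotation as Ro
def wristP(s):
    P=dict(manip.camera_params('wrist'));T=np.array(P['tool_from_camera'])
    q=s['ee_rot'];R=Ro.from_quat([q[1],q[2],q[3],q[0]]).as_matrix()
    Rc=R@T[:3,:3];c=np.array(s['position'])+R@T[:3,3]
    P['R']=Rc.T;P['t']=-Rc.T@c;return P,R
E
python3 - <<'E'
from h import *
s=manip.get_state();im=manip.get_image('wrist');cv2.imwrite('pics/w1.png',im[:,:,::-1])
P,R=wristP(s);print(s['position'],s['width'],R.round(3),manip.camera_params('wrist')['tool_from_camera'])
h=cv2.cvtColor(im,cv2.COLOR_RGB2HSV)
m=cv2.inRange(h,(5,170,110),(20,255,255))
c=max(cv2.findContours(m,0,2)[0],key=cv2.contourArea)
b=cv2.boxPoints(cv2.minAreaRect(c));print(cv2.contourArea(c),b)
w=onplane(P,b,.039);print(w.round(4),w.mean(0))
E
```

```text
[ 0.59869155 -0.08053552  0.24832948] 0.04851420414796002 [[ 0.061  0.998 -0.   ]
 [ 0.998 -0.061  0.001]
 [ 0.001 -0.    -1.   ]] [[-1.61702707e-03 -9.59851833e-01 -2.80502842e-01  7.12834825e-02]
 [ 9.99997477e-01 -1.98944076e-03  1.04293193e-03  3.65653124e-05]
 [-1.55910391e-03 -2.80500448e-01  9.59852628e-01 -1.35408958e-01]
 [ 0.00000000e+00  0.00000000e+00  0.00000000e+00  1.00000000e+00]]
0.0 [[293. 224.]
 [293. 224.]
 [293. 224.]
 [293. 224.]]
[[ 0.5774 -0.0925  0.039 ]
 [ 0.5774 -0.0925  0.039 ]
 [ 0.5774 -0.0925  0.039 ]
 [ 0.5774 -0.0925  0.039 ]] [ 0.57742243 -0.09254085  0.039     ]
```

View pics/w1.png

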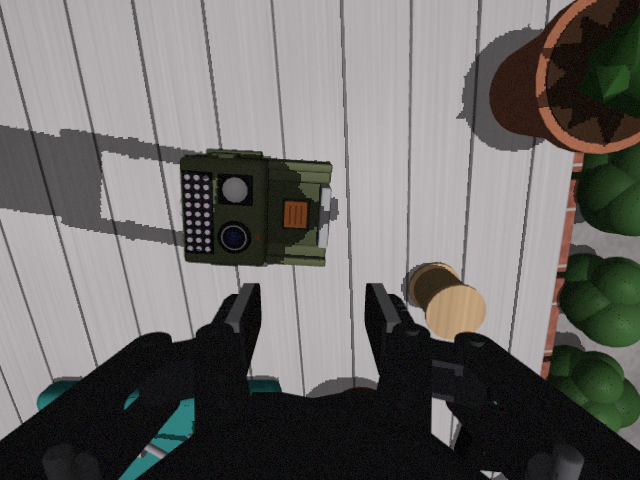

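The key is at about (296,215) and the light cap at (325,217). The spool is at (435,285), so I'll check clearance for the outer finger. Next I refine pose with masks.

```bash
python3 - <<'E'
from h import *
im=cv2.imread('pics/w1.png')[:,:,::-1].copy();s=manip.get_state();P,R=wristP(s)
h=cv2.cvtColor(im,cv2.COLOR_RGB2HSV)
roi=np.zeros(im.shape[:2],np.uint8);roi[150:275,270:345]=255
def box(m,z,name):
    m=cv2.morphologyEx(m&roi,cv2.MORPH_CLOSE,np.ones((3,3)))
    c=max(cv2.findContours(m,0,1)[0],key=cv2.contourArea)
    b=cv2.boxPoints(cv2.minAreaRect(c));w=onplane(P,b,z)
    e=np.linalg.norm(np.diff(w[[0,1,2]],axis=0),axis=1)
    d=w[1]-w[0] if e[0]>e[1] else w[2]-w[1]
    print(name,b.round(1).tolist(),w.mean(0).round(4),e.round(4),'long-side dir',np.degrees(np.arctan2(d[1],d[0])).round(2));return w.mean(0)
k=box(cv2.inRange(h,(5,150,60),(22,255,255)),.039,'key')
roi[:]=0;roi[180:255,314:334]=255
c=box(cv2.inRange(h,(0,0,90),(179,60,255))&~cv2.inRange(im,(150,150,0),(255,255,140)),.05,'cap')
print('key->cap',c-k)
# camera outline lines: side guards' inner/outer edges (z .044), housing side edges (z .058)
for n,uv,z in(('guard+',[[268,160],[331,163]],.044),('guard-',[[268,265],[325,265]],.044),('house back',[[182,157],[186,262]],.058),('house front',[[267,155],[266,265]],.058),('spool top',[[427,310],[485,310],[456,285],[456,338]],.07),('spool bot',[[410,285]],0)):
    w=onplane(P,uv,z);print(n,w.round(4).tolist(),np.degrees(np.arctan2(*(w[-1]-w[0])[1::-1])).round(2))
E
python3 -c "
import cv2
im=cv2.imread('pics/w1.png')[140:280,170:350]
cv2.imwrite('pics/w1c.png',cv2.resize(im,None,fx=4,fy=4,interpolation=2))"
```

```text
key [[284.0, 201.0], [306.0, 201.0], [306.0, 227.0], [284.0, 227.0]] [ 0.5806 -0.0821  0.039 ] [0.023  0.0281] long-side dir -93.92
cap [[318.0, 180.0], [333.0, 180.0], [333.0, 254.0], [318.0, 254.0]] [ 0.6122 -0.086   0.05  ] [0.0149 0.0778] long-side dir -92.63
key->cap [ 0.03167355 -0.0038658   0.011     ]
guard+ [[0.5583, -0.0244, 0.044], [0.6208, -0.0313, 0.044]] -6.3
guard- [[0.5471, -0.1355, 0.044], [0.6091, -0.1395, 0.044]] -3.63
house back [[0.4782, -0.0155, 0.058], [0.4641, -0.1217, 0.058]] -97.57
house front [[0.5596, -0.0191, 0.058], [0.5473, -0.1302, 0.058]] -96.31
spool top [[0.7133, -0.187, 0.07], [0.7751, -0.1912, 0.07], [0.7423, -0.1602, 0.07], [0.7463, -0.2232, 0.07]] -47.72
spool bot [[0.7152, -0.19, 0.0]] 0.0
```

View pics/w1c.png

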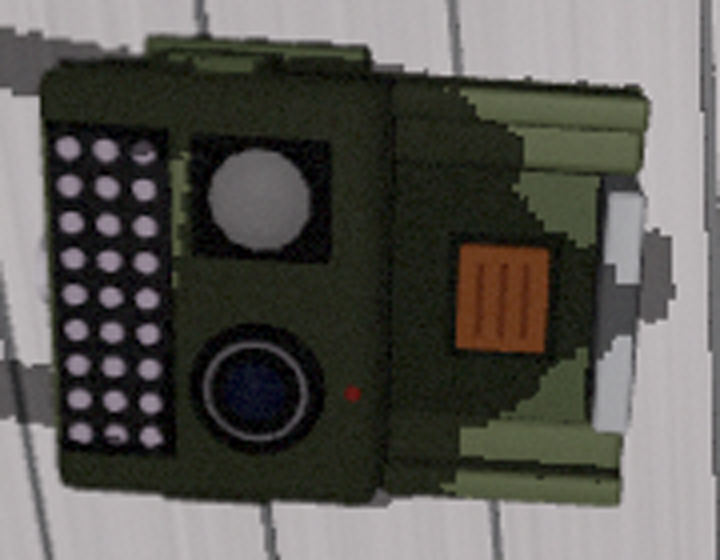

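The crop shows the key centred at (296,215) and the cap's outer edge from (331,188) to (328,248). The camera is yawed about -5.5°. The spool is over 0.1 m from the cap, so it's clear. Now I'll align and descend to just above the key.

move_arm:
  deltas:
    - [[-0.005,0.015,0,0.017,-0.13],[-0.005,0.015,0.06,0.017,-0.13],[-0.005,0.015,0.12,0.017,-0.13],[-0.005,0.015,0.18,0.017,-0.13],[-0.005,0.015,0.22,0.017,-0.13],[-0.005,0.015,0.235,0.017,-0.13],[-0.005,0.015,0.235,0.017,-0.13],[-0.005,0.015,0.235,0.017,-0.13]]

```text
clock: 2.85
position: [0.6126, -0.0866, 0.062]
ee_rot: [0.001, 0.741, 0.672, 0.001]
contact_force: [-0.4, -0.6, 0.1]
width: 0.0479
gripper_force: 0.0
```

Run:
```python
from h import *
s=manip.get_state();im=manip.get_image('wrist')
cv2.imwrite('pics/w2.png',im[:,:,::-1])
P,R=wristP(s);print(s['position'],R[:,1],s['contact_force'])
h=cv2.cvtColor(im,cv2.COLOR_RGB2HSV)
m=cv2.inRange(h,(5,150,60),(22,255,255))
k,l,st,ce=cv2.connectedComponentsWithStats(m)
for i in range(1,k):
    if st[i,4]>100: print(st[i],onplane(P,[ce[i]],.039))
```

```text
[ 0.61260857 -0.08656017  0.06199785] [ 0.99520491 -0.09775944  0.00320699] [-0.38804987 -0.59859351  0.12929517]
[ 225  255   48   53 1771] [[ 0.58157871 -0.07792564  0.039     ]]
```

View pics/w2.png

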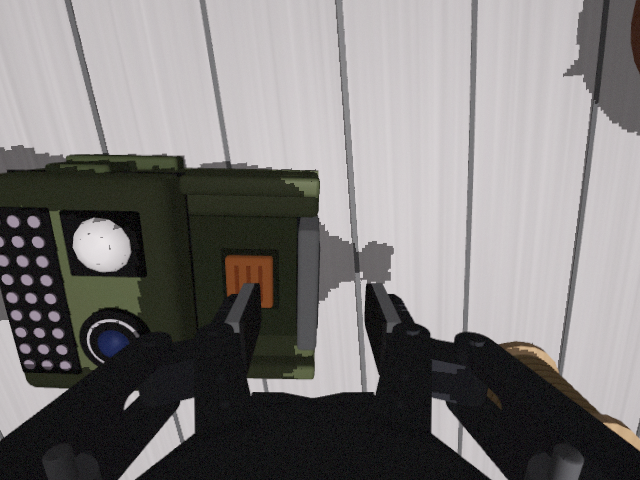

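The left fingertip is over the key, which spans (225–273, 255–308). The right fingertip stands outside the cap at (318,285). I'll trim by 2 mm and lower further.

move_arm:
  deltas:
    - [[0.002,-0.0025,0.005,0,-0.13],[0.002,-0.0025,0.01,0,-0.13],[0.002,-0.0025,0.014,0,-0.13],[0.002,-0.0025,0.0165,0,-0.13],[0.002,-0.0025,0.018,0,-0.13],[0.002,-0.0025,0.018,0,-0.13]]

```text
clock: 3.5
position: [0.6093, -0.0849, 0.0455]
ee_rot: [-0.0, 0.741, 0.671, -0.0]
contact_force: [0.1, 1.0, 0.6]
width: 0.048
gripper_force: 0.0
```

move_arm:
  deltas:
    - [[0,0,0.00125,0,-0.13],[0,0,0.0025,0,-0.13],[0,0,0.00375,0,-0.13],[0,0,0.005,0,-0.13],[0,0,0.005,0,-0.13]]

```text
clock: 4.0
position: [0.6097, -0.085, 0.0423]
ee_rot: [0.0, 0.741, 0.671, 0.0]
contact_force: [0.5, -0.2, 3.9]
width: 0.0483
gripper_force: 2.2
```

move_arm:
  deltas:
    - [[0,0,0.00125,0,-0.13],[0,0,0.0025,0,-0.13],[0,0,0.0025,0,-0.13]]

```text
clock: 4.3
position: [0.611, -0.0851, 0.0407]
ee_rot: [0.001, 0.741, 0.671, 0.001]
contact_force: [0.1, 0.5, 5.2]
width: 0.0481
gripper_force: 4.2
```

move_arm:
  deltas:
    - [[0,0,0.00125,0,-0.13],[0,0,0.0025,0,-0.13],[0,0,0.0025,0,-0.13],[0,0,0.0025,0,-0.13]]

```text
clock: 4.7
position: [0.6111, -0.0852, 0.0389]
ee_rot: [0.001, 0.741, 0.671, 0.001]
contact_force: [1.8, 1.3, 6.0]
width: 0.0484
gripper_force: 4.8
```

move_arm:
  deltas:
    - [[0,0,0.00125,0,-0.13],[0,0,0.002,0,-0.13],[0,0,0.002,0,-0.13],[0,0,0.002,0,-0.13]]

```text
clock: 5.1
position: [0.6111, -0.0852, 0.0384]
ee_rot: [0.002, 0.741, 0.671, 0.001]
contact_force: [-0.5, 0.3, 12.4]
width: 0.048
gripper_force: 7.7
```

Run:
```python
from h import *
s=manip.get_state();im=manip.get_image('wrist');print(s['position'],s['contact_force'])
cv2.imwrite('pics/w3.png',im[:,:,::-1])
```

```text
[ 0.61110478 -0.08518177  0.03840308] [-0.48074232  0.25769162 12.37869466]
```

View pics/w3.png

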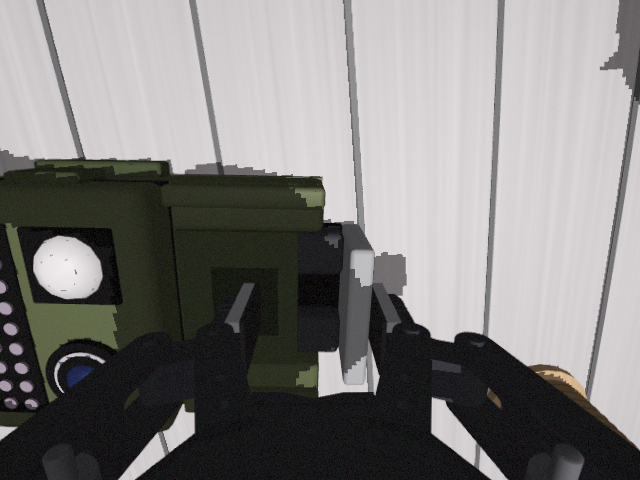

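The pack has popped. The cap now sits at about (357,300), against the right finger at (372,285), and the key is bottomed. I'll ease 1 mm off the key, nudge slightly towards the pack, and check the force.

move_arm:
  deltas:
    - [[0,0,-0.00125,0,-0.13],[0,-0.002,-0.00125,0,-0.13],[0,-0.002,-0.00125,0,-0.13],[0,-0.002,-0.00125,0,-0.13],[0,-0.002,-0.00125,0,-0.13],[0,-0.002,-0.00125,0,-0.13]]

```text
clock: 5.75
position: [0.611, -0.0851, 0.0387]
ee_rot: [0.003, 0.741, 0.671, 0.002]
contact_force: [3.7, -0.5, 5.3]
width: 0.0487
gripper_force: 5.0
```

Run:
```python
from h import *
im=manip.get_image('wrist');im=manip.get_image('wrist');s=manip.get_state();P,R=wristP(s)
print(s['position'],s['contact_force'],s['moment'],s['width'],s['gripper_force'],s['qd'].max())
cv2.imwrite('pics/w4.png',im[:,:,::-1])
```

```text
[ 0.6109968  -0.08516738  0.0387308 ] [3.24099761 0.74922023 6.86952081] [ 0.12159241 -0.33369498 -0.10551872] 0.04850740599091191 5.024556199932704 0.001478074735370591
```

View pics/w4.png

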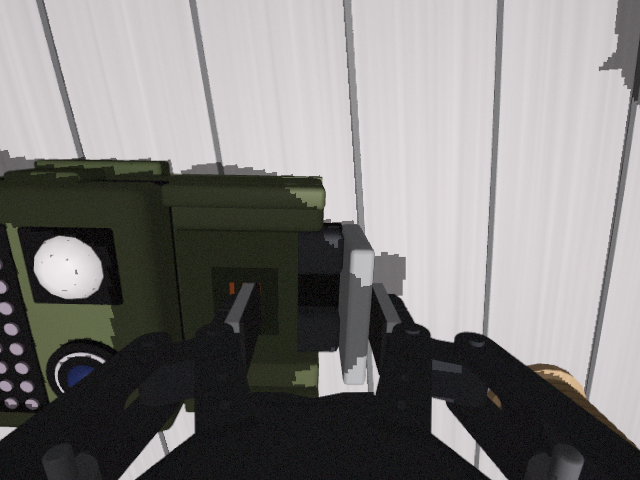

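The tool reads about 3.5 N along the spring-out direction. The key is still nearly flush, and the cap is trapped about 20 mm out. I'm handing the job in.

```bash
python3 -c "
from rig import manip
print(manip.sign_off())"
```

```text
the job is handed in; nothing more can be done
None
```

The release key is held down and the pack is trapped against the outer finger, about 2 cm out of its bay and pressing on it with about 3.5 N; the job is handed in, but no verdict came back.

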